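# Fetch the triangular stamp from its lidded compartment and set it on the stamp pad

### The arm

A 7-joint arm with a two-finger parallel gripper is mounted at the origin on the work surface. World frame = base frame: x ahead of the robot, y to its left, z up, the work surface at z = 0. Lengths are in m, angles in rad, forces in N, time in s.
With the tool pointing down it reaches from about 0.425 to 0.8 m from the base axis. Payload 8.3 kg.
Tool frame: the origin (TCP) lies on the mounting face of the last link; the fingertips stand 173 mm ahead of it and the grasp point (between the pads) lies 155 mm ahead of it; x points along the fingers, z is the direction in which the jaws open and shut, and the axes are right-handed (so a half turn about x gives the same grasp; the last joint's range is limited). The gripper opens to 85 mm and grips with 20 to 120 N. Pads are 22 mm wide; open, the fingers measure 114 mm over their backs; the gripper's body (76 mm by 85 mm) begins 54 mm behind the grasp point. The pads swing forward as they close: fully open they stand 13 mm farther back than shut.
Start: joints at [-1.172, 0.383, 0.016, 1.37, -0.006, 1.388, -0.046], TCP at [0.278, 0.56, 0.405] pointing down, gripper open.
Joint ranges: [-2.95, 2.95], [-0.25, 2.06], [-1.52, 1.56], [0.18, 2.33], [-1.44, 4.58], [0.02, 2.06], [-3.01, 3.01]. Speed limits (rad/s): [2.39, 2.39, 3.01, 3.01, 3.14, 3.14, 3.14].

### API

Orientations are given as a unit quaternion [w, x, y, z].
In Python, from plant import * gives the robot as it stands.
- The arm moves only by the tool jog_arm, never from a script. Its argument "commands" is a list of rows, each an object with "gripper": the gripper's target within -1 to 1 (fully open at 1, half-way at 0, shut at -1); "linear": the shift along the tool's x, y, z scaled (see below), a list of three; "rot": the turn, a rotation vector about the tool's x, y, z scaled (see below), a list of three. A call has 1 to 8 rows; each row is the pose to reach, as a shift and turn from the pose commanded when the call began, along the tool's axes at that moment; what a row does not reach only later rows make up. The controller multiplies each number of a shift by 0.4 m and each number of a turn by 1.5 rad. A row lasts 1/8 s, in which the tool goes at most 62.5 mm and 10.7 degrees, less where a joint would pass 70% of its speed; a pose out of reach is approached as far as the arm can. A call with a number of a shift or a turn outside -1 to 1 is refused whole. A call with a gripper value outside its range is refused whole. The fingers move at their own pace and stop on an object; "force" is the grip in N (left out, the last holds). Time passes only in rows, so rows that repeat a pose let the fingers close. It gives the time, the measured TCP pose, the force and the opening at its end, in the units of the state.
- read_state(): the state, without advancing time (a new reading comes with each control period).
- camera(name): name is "side" or "top" or "wrist"; returns (picture, depth): 480x640x3 uint8, blue, green, red; 480x640 float32, m along the optical axis (not along the pixel's ray), 0 where there is no reading.
- camera_params(name): a dict with "intrinsics" (3x3 intrinsics, pixels), "R" (3x3) and "t" (3): a world point X has camera coordinates R X + t. Camera axes: x right, y down, z forward; pixel columns grow to the right and rows downward; lengths in m; the calibration is good to about 2 mm. A picture is of the moment at which its call begins: read the wrist's pose just before it. camera_params takes no time and is no camera call; for the wrist camera it gives the pose at the moment of the call.
- close_job(): hands the job in, once; it reports no verdict.
The state is a dict: "t": time; "joints": joint angles; "qvel": joint speeds; "effort": joint torques, N m; "tcp_pos": TCP position; "eef_rot": TCP orientation; "ft_force": force on the tool from outside, world axes, zero at the start; "torque": the same for the moment, N m; "width": opening from 0.0 (shut) to 1.0 (fully open).
Only numpy, scipy, OpenCV 4.12 (cv2) and the standard library are available. Lean on these libraries where they do the work, as an engineer would, in place of code of your own. Each camera call takes 0.05 s, during which the arm holds its last target.

### The job

Five printing stamps lie under the clear lids of a row of pods. Flip open only the lid over the triangular stamp, take that stamp out and set it gently down, handle up, with its whole face on the felt of the stamp pad; let go of it and leave its own lid standing open for when it goes back, the other four lids shut. Leave the other stamps and the rest of the table as they are.

Things in the scene. Friction and masses are not known exactly. Their poses are not given: they have to be found in the camera images.
- pod_triangle: white plastic pod (open box, fixed) holding the stamp of that name; five stand side by side in a row along their y (towards the robot), in any order, 52.5 mm apart, in a low tray (rim 10 mm). 96 (x) by 52 (y) by 50 mm high; inside 90 by 48 by 47 mm; floor 3 mm. Origin: centre of its underside, 3 mm above the table; x from its front (lip side, to the robot's right) to its rear, z up. Clear lid hinged at x = 48, z = 50 mm
- pod_square: white plastic pod (open box, fixed) holding the stamp of that name; five stand side by side in a row along their y (towards the robot), in any order, 52.5 mm apart, in a low tray (rim 10 mm). 96 (x) by 52 (y) by 50 mm high; inside 90 by 48 by 47 mm; floor 3 mm. Origin: centre of its underside, 3 mm above the table; x from its front (lip side, to the robot's right) to its rear, z up. Clear lid hinged at x = 48, z = 50 mm
- pod_disc: white plastic pod (open box, fixed) holding the stamp of that name; five stand side by side in a row along their y (towards the robot), in any order, 52.5 mm apart, in a low tray (rim 10 mm). 96 (x) by 52 (y) by 50 mm high; inside 90 by 48 by 47 mm; floor 3 mm. Origin: centre of its underside, 3 mm above the table; x from its front (lip side, to the robot's right) to its rear, z up. Clear lid hinged at x = 48, z = 50 mm
- pod_oblong: white plastic pod (open box, fixed) holding the stamp of that name; five stand side by side in a row along their y (towards the robot), in any order, 52.5 mm apart, in a low tray (rim 10 mm). 96 (x) by 52 (y) by 50 mm high; inside 90 by 48 by 47 mm; floor 3 mm. Origin: centre of its underside, 3 mm above the table; x from its front (lip side, to the robot's right) to its rear, z up. Clear lid hinged at x = 48, z = 50 mm
- pod_cross: white plastic pod (open box, fixed) holding the stamp of that name; five stand side by side in a row along their y (towards the robot), in any order, 52.5 mm apart, in a low tray (rim 10 mm). 96 (x) by 52 (y) by 50 mm high; inside 90 by 48 by 47 mm; floor 3 mm. Origin: centre of its underside, 3 mm above the table; x from its front (lip side, to the robot's right) to its rear, z up. Clear lid hinged at x = 48, z = 50 mm
- lid_triangle (a joint): clear flip lid of that pod, 96 x 50 x 3 mm, 30 g: 0 shut, 1.57 upright, 2.2 stop, leaning back, its edge 140 mm above the table. Light hinge, no catch: let go below 1.57 it falls shut, beyond it falls open. Lip: tongue 24 wide, 3 mm thick at mid-width, juts 12 mm out from the pod's front wall (pod x = -48 to -60 mm), underside at pod z = 50 mm, free below so a fingertip gets under it from the front
- lid_square (a joint): clear flip lid of that pod, 96 x 50 x 3 mm, 30 g: 0 shut, 1.57 upright, 2.2 stop, leaning back, its edge 140 mm above the table. Light hinge, no catch: let go below 1.57 it falls shut, beyond it falls open. Lip: tongue 24 wide, 3 mm thick at mid-width, juts 12 mm out from the pod's front wall (pod x = -48 to -60 mm), underside at pod z = 50 mm, free below so a fingertip gets under it from the front
- lid_disc (a joint): clear flip lid of that pod, 96 x 50 x 3 mm, 30 g: 0 shut, 1.57 upright, 2.2 stop, leaning back, its edge 140 mm above the table. Light hinge, no catch: let go below 1.57 it falls shut, beyond it falls open. Lip: tongue 24 wide, 3 mm thick at mid-width, juts 12 mm out from the pod's front wall (pod x = -48 to -60 mm), underside at pod z = 50 mm, free below so a fingertip gets under it from the front
- lid_oblong (a joint): clear flip lid of that pod, 96 x 50 x 3 mm, 30 g: 0 shut, 1.57 upright, 2.2 stop, leaning back, its edge 140 mm above the table. Light hinge, no catch: let go below 1.57 it falls shut, beyond it falls open. Lip: tongue 24 wide, 3 mm thick at mid-width, juts 12 mm out from the pod's front wall (pod x = -48 to -60 mm), underside at pod z = 50 mm, free below so a fingertip gets under it from the front
- lid_cross (a joint): clear flip lid of that pod, 96 x 50 x 3 mm, 30 g: 0 shut, 1.57 upright, 2.2 stop, leaning back, its edge 140 mm above the table. Light hinge, no catch: let go below 1.57 it falls shut, beyond it falls open. Lip: tongue 24 wide, 3 mm thick at mid-width, juts 12 mm out from the pod's front wall (pod x = -48 to -60 mm), underside at pod z = 50 mm, free below so a fingertip gets under it from the front
- triangle_mid (a point): loose hand stamp, face down under the lid of its pod, 42 mm high, about 30 g: 3 mm rubber die and 12 mm dark wooden block of its own outline, and on the block's middle a pale round peg handle 18 mm across, from 15 to 42 mm up. Point: its centre, 21 mm up on the handle's axis; z up. Block: equilateral triangle, 36 mm sides (corners 21 mm from the axis). The one that is wanted
- square_mid (a point): loose hand stamp, face down under the lid of its pod, 42 mm high, about 30 g: 3 mm rubber die and 12 mm dark wooden block of its own outline, and on the block's middle a pale round peg handle 18 mm across, from 15 to 42 mm up. Point: its centre, 21 mm up on the handle's axis; z up. Block: square, 29 mm
- disc_mid (a point): loose hand stamp, face down under the lid of its pod, 42 mm high, about 30 g: 3 mm rubber die and 12 mm dark wooden block of its own outline, and on the block's middle a pale round peg handle 18 mm across, from 15 to 42 mm up. Point: its centre, 21 mm up on the handle's axis; z up. Block: round, 33 mm across
- oblong_mid (a point): loose hand stamp, face down under the lid of its pod, 42 mm high, about 30 g: 3 mm rubber die and 12 mm dark wooden block of its own outline, and on the block's middle a pale round peg handle 18 mm across, from 15 to 42 mm up. Point: its centre, 21 mm up on the handle's axis; z up. Block: oblong, 20 by 38 mm
- cross_mid (a point): loose hand stamp, face down under the lid of its pod, 42 mm high, about 30 g: 3 mm rubber die and 12 mm dark wooden block of its own outline, and on the block's middle a pale round peg handle 18 mm across, from 15 to 42 mm up. Point: its centre, 21 mm up on the handle's axis; z up. Block: plus-shaped, 38 mm across, arms 12 mm wide
- felt (a point): centre of the top of the stamp pad's felt, 16 mm above the table; z up, x and y along the felt's short and long sides. The pad is a shallow open metal tin 106 by 146 mm, fixed on the table to the left or right of the row of pods; the felt measures 88 mm (x) by 128 mm (y), inside a 6 mm wide rim that stands 3 mm higher than the felt
- clip_tub_mid (a point): bystander: round food tub with a clip-on lid, 120 mm across the clips, 56 mm high, on the side of the row of pods where the pad is not; its centre
- tape_roll_mid (a point): bystander: roll of paper tape lying flat, 90 mm across, 24 mm high; its centre
- paint_brush_mid (a point): bystander: paint brush 220 mm long lying right of the row's far end; middle of its handle
- palette_knife_mid (a point): bystander: palette knife 210 mm long, lying; its middle
There are look-alikes about, which are no part of the job. What is shaped like the pod_square but red is not meant.

How it is judged:
By the outcome, as a careful person would: the job done as asked, in the order asked, and still so for the second after the job is handed in, with the robot touching nothing.
It also fails if it takes over 54 s, if anything falls off the work surface, if the arm or the gripper's body presses on something with over 40 N, if the wrist force passes 120 N, or if a joint passes its speed limit or range.

## Working session

There is one attempt and no reset: what is moved stays moved. The work goes in short steps, Python scripts to look and compute and a tool call to move; the robot and the scene stay as the last step left them, time stands still between calls to the robot, and variables do not carry over. Pictures are saved under pics/ and viewed, and the job is handed in when it is done.

Besides the shell and the picture viewer there is one more tool, called as a command line: name --argument value ..., lists and objects as JSON in quotes. jog_arm: Moves the arm, as the interface text tells. Its arguments: {"type":"object","properties":{"commands":{"type":"array"},"force":{"type":"number"}},"required":["commands"]}

```bash
ls; mkdir -p pics
python3 - <<'E'
from plant import *
import cv2,numpy as np
s=read_state();print(s)
for n in("side","top","wrist"):
    p,d=camera(n);cv2.imwrite(f"pics/{n}0.png",p);np.save(f"pics/{n}0d.npy",d)
    c=camera_params(n);print(n,c);np.savez(f"pics/{n}0.npz",**c)
E
```

```text
pics
{'t': 0.0, 'joints': array([-1.17192458,  0.38423744,  0.01632907,  1.37115068, -0.00632062,
        1.38816798, -0.04650313]), 'qvel': array([ 7.17601365e-04,  2.22570162e-04,  3.30663281e-06,  5.33567037e-04,
       -4.04081168e-04, -1.23330636e-03,  7.82679842e-04]), 'effort': array([-1.21291991e-04, -6.27596927e+01,  8.43915939e-01, -3.71813607e+01,
        1.64515385e-02,  1.44233275e-02, -9.65057666e-06]), 'tcp_pos': array([0.27832663, 0.55942939, 0.40368018]), 'eef_rot': array([ 0.60055691, -0.37269711,  0.60170989,  0.37198585]), 'ft_force': array([ 0.47991052, -0.68209082, -0.1403847 ]), 'torque': array([-0.01852576,  0.06837043, -0.02081222]), 'width': 1.0017210387927662}
side {'intrinsics': array([[519.75675369,   0.        , 324.60652179],
       [  0.        , 519.75675369, 250.84283097],
       [  0.        ,   0.        ,   1.        ]]), 'R': array([[ 0.95354973, -0.30074661,  0.01715805],
       [-0.19943149, -0.67295635, -0.71228985],
       [ 0.22576537,  0.67578193, -0.70167569]]), 't': array([-0.47732903,  0.14897356,  0.89108215])}
top {'intrinsics': array([[559.58165234,   0.        , 327.26217553],
       [  0.        , 559.58165234, 241.17212674],
       [  0.        ,   0.        ,   1.        ]]), 'R': array([[ 0.02642196, -0.99960961, -0.00908301],
       [-0.99378903, -0.0252834 , -0.10837028],
       [ 0.10809832,  0.01188995, -0.9940691 ]]), 't': array([-0.0057083 ,  0.50096656,  1.28060809])}
wrist {'intrinsics': array([[340.625422  ,   0.        , 319.9458522 ],
       [  0.        , 340.625422  , 238.67500888],
       [  0.        ,   0.        ,   1.        ]]), 'R': array([[ 0.44571744,  0.89517245, -0.00149881],
       [ 0.85967387, -0.42757422,  0.27953733],
       [ 0.24959327, -0.12588315, -0.96013365]]), 't': array([-0.62498565, -0.0360427 ,  0.37865881])}
```

View pics/top0.png

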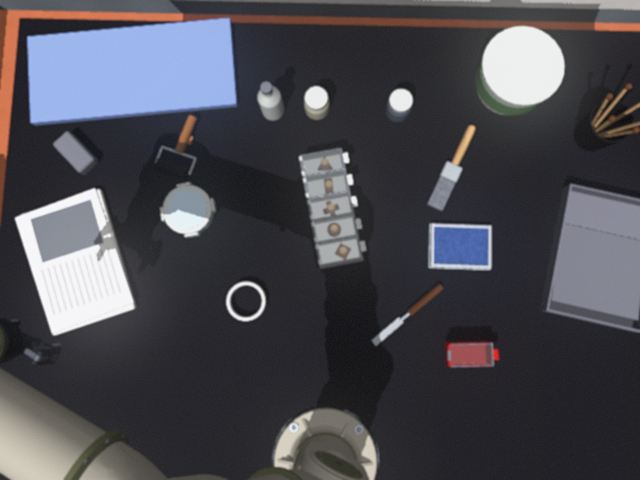

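View pics/side0.png

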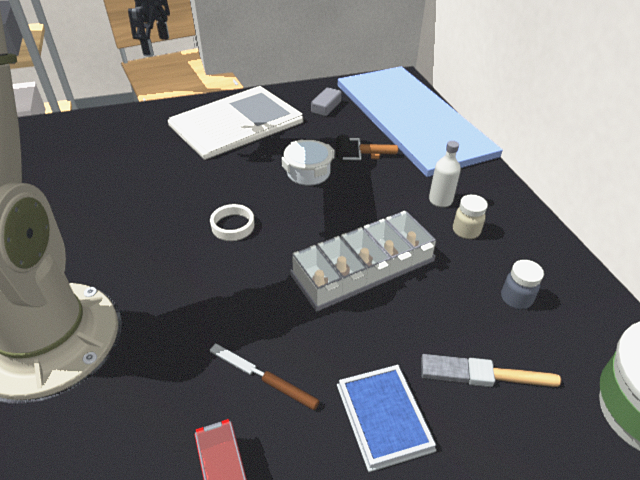

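View pics/wrist0.png

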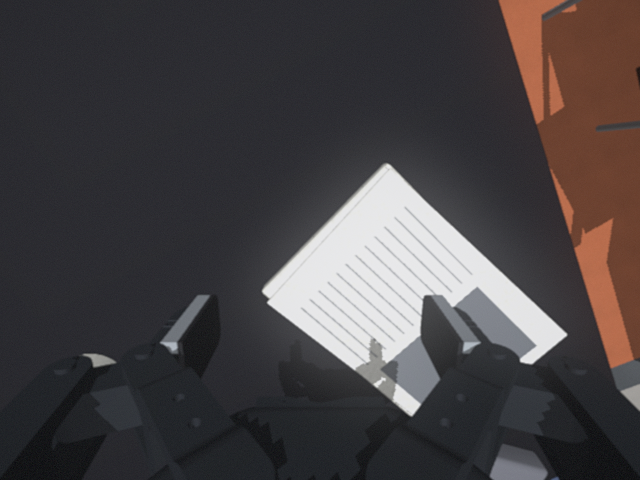

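The top view shows the row at px (300-365,150-265), the pad at (460,246) on the right and the tub on the left at (187,209). The red look-alike is at (472,355). The side view shows the lids shut, with lips facing right. Next I'll take a close crop and fit the row.

```bash
cat > h.py <<'E'
import numpy as np,cv2
def load(n): return dict(np.load(f"pics/{n}.npz"))
def ray(c,uv,z):
    K,R,t=c["intrinsics"],c["R"],c["t"];uv=np.atleast_2d(uv)
    d=np.c_[(uv[:,0]-K[0,2])/K[0,0],(uv[:,1]-K[1,2])/K[1,1],np.ones(len(uv))]@R
    o=-R.T@t; return o+d*((z-o[2])/d[:,2])[:,None]
def proj(c,X):
    X=np.atleast_2d(X);q=(X@c["R"].T+c["t"])@c["intrinsics"].T;return q[:,:2]/q[:,2:]
E
python3 - <<'E'
from h import *
p=cv2.imread("pics/top0.png");s=cv2.imread("pics/side0.png")
a=cv2.resize(p[140:275,285:380],None,fx=4.4,fy=4.4,interpolation=cv2.INTER_CUBIC)
b=cv2.resize(s[205:310,285:445],None,fx=4.5,fy=4.5,interpolation=cv2.INTER_CUBIC)
cv2.imwrite("pics/ca.png",a);cv2.imwrite("pics/cb.png",b)
# pad: blue felt
c=load("top0")
h=cv2.cvtColor(p,cv2.COLOR_BGR2HSV)
m=cv2.inRange(h,(100,120,60),(130,255,255));m[:, :400]=0
cs,_=cv2.findContours(m,0,2)
for k in cs:
    if cv2.contourArea(k)>500:
        r=cv2.minAreaRect(k);print(r);q=cv2.boxPoints(r);w=ray(c,q,.016);print(w,w.mean(0),np.linalg.norm(np.diff(w,axis=0),axis=1))
E
```

```text
((460.5, 245.5), (35.0, 51.0), 90.0)
[[ 0.53987693 -0.24585517  0.016     ]
 [ 0.54290315 -0.36582708  0.016     ]
 [ 0.46022761 -0.36547737  0.016     ]
 [ 0.45715347 -0.24631833  0.016     ]] [ 0.50004029 -0.30586949  0.016     ] [0.12001007 0.08267627 0.11919869]
```

View pics/ca.png

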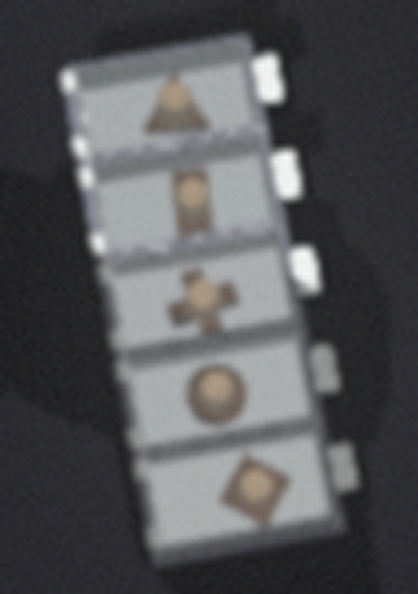

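View pics/cb.png

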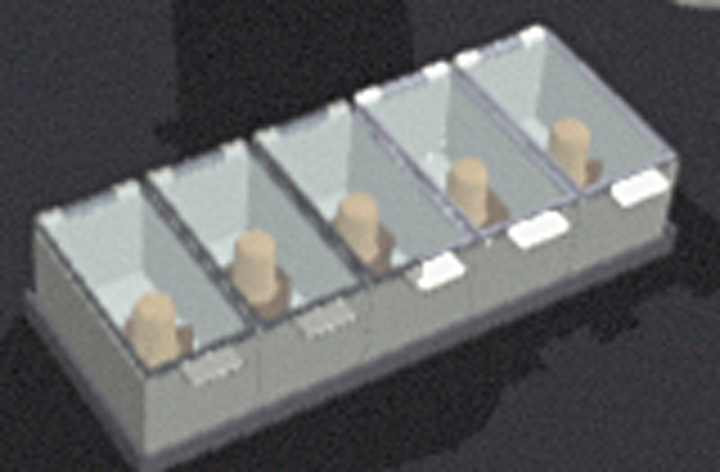

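The candidates in the top view are triangle (325,162), oblong (328,184), cross (331,208), disc (334,229), square (342,250, turned like a diamond) and the red pod at (472,355), which is not meant. The crop confirms that the triangle is in the farthest pod, with its lip at about (346,158).

Run:
```python
from h import *
c=load("top0");o=np.array([285,140])
lips=np.array([(269,80),(287,175),(305,270),(326,368),(344,467)])/4.4+o-.5+.5/4.4
w=ray(c,lips,.056);print(w);print(np.linalg.norm(np.diff(w,axis=0),axis=1))
i=np.arange(5);A=np.polyfit(i,w[:,:2],1);print(A,np.hypot(*A[0]))
yd=A[0]/np.hypot(*A[0]); xd=np.array([-yd[1],yd[0]])*1  # x cross y=z => x = (y_y,-y_x)
xd=np.array([yd[1],-yd[0]]);print("podx",xd,"pody",yd)
# side view
cs=load("side0");o2=np.array([285,205])
l2=np.array([(215,366),(328,319),(440,271),(539,230),(640,188)])[::-1]/4.5+o2-.5+.5/4.5
w2=ray(cs,l2,.0545);print("side",w2)
A2=np.polyfit(i,w2[:,:2],1);print(A2,np.hypot(*A2[0]))
# stamp handle tops
st=np.array([(176,98)])/4.4+o-.5+.5/4.4
print("stamp top",ray(c,st,.048))
st2=np.array([(570,128)])/4.5+o2-.5
print("side stamp top",ray(cs,st2,.048))
# pod center
lc=A[1];  ctr=lc+xd*.054;print("pod tri centre",ctr, "near", ctr+4*.0525*yd)
# pad rim corners white in both views
for n in("top0","side0"):
    c=load(n);p=cv2.imread(f"pics/{n}.png");h=cv2.cvtColor(p,cv2.COLOR_BGR2HSV)
    m=cv2.inRange(h,(100,110,50),(130,255,255));
    if n=="side0": m[:300]=0
    else: m[:,:400]=0
    k=max(cv2.findContours(m,0,2)[0],key=cv2.contourArea)
    q=cv2.approxPolyDP(cv2.convexHull(k),6,True)[:,0].astype(float);W=ray(c,q,.016);print(n,q.tolist(),W,W.mean(0))
    mm=cv2.moments(k);print(ray(c,[(mm['m10']/mm['m00'],mm['m01']/mm['m00'])],.016))
```

```text
[[ 0.69361653 -0.03083774  0.056     ]
 [ 0.64280714 -0.04145824  0.056     ]
 [ 0.59243522 -0.0519873   0.056     ]
 [ 0.54095687 -0.06402002  0.056     ]
 [ 0.48937181 -0.07440217  0.056     ]]
[0.0519075  0.05146059 0.05286593 0.05261946]
[[-0.05103397 -0.01096906]
 [ 0.69390546 -0.03060296]] 0.0521994881973548
podx [-0.2101374   0.97767186] pody [-0.97767186 -0.2101374 ]
side [[ 0.69442854 -0.0295061   0.0545    ]
 [ 0.6431064  -0.04044052  0.0545    ]
 [ 0.59471118 -0.05067044  0.0545    ]
 [ 0.54176011 -0.06262457  0.0545    ]
 [ 0.49077718 -0.07347933  0.0545    ]]
[[-0.0508649  -0.01101305]
 [ 0.69468648 -0.02931809]] 0.05204349414932558
stamp top [[0.68476324 0.01814232 0.048     ]]
side stamp top [[0.68515008 0.02000259 0.048     ]]
pod tri centre [0.68255804 0.02219132] near [ 0.47724694 -0.02193754]
top0 [[435.0, 228.0], [486.0, 230.0], [486.0, 263.0], [436.0, 262.0]] [[ 0.53987693 -0.24585517  0.016     ]
 [ 0.53814847 -0.36580697  0.016     ]
 [ 0.46022761 -0.36547737  0.016     ]
 [ 0.45956173 -0.24864398  0.016     ]] [ 0.49945369 -0.30644587  0.016     ]
[[ 0.49966913 -0.30590407  0.016     ]]
side0 [[428.0, 441.0], [373.0, 457.0], [346.0, 384.0], [395.0, 370.0]] [[ 0.54213231 -0.36646792  0.016     ]
 [ 0.45706524 -0.36502969  0.016     ]
 [ 0.45889455 -0.24334939  0.016     ]
 [ 0.54302619 -0.24222903  0.016     ]] [ 0.50027957 -0.30426901  0.016     ]
[[ 0.49927892 -0.30884933  0.016     ]]
```

The views agree: lip at about (0.694,-0.030), row direction consistent at 52 mm spacing, stamp handle at about (0.685,0.019), felt at (0.500,-0.306). Next I'll plan the tool pose, tilted 45° with the fingertips under the lip.

```bash
cat >> h.py <<'E'
from scipy.spatial.transform import Rotation as Ro
XD=np.array([-.2101,.9777,0]);YD=np.array([-.9777,-.2101,0]);Z=np.array([0,0,1.])
LIP=np.array([.6943,-.030,0]); HINGE=LIP+XD*.102   # lip centre at pod x=-54; hinge at +48
def rq(q): return Ro.from_quat([q[1],q[2],q[3],q[0]])
def tool(x,z):
    x=x/np.linalg.norm(x);z=z-x*(z@x);z/=np.linalg.norm(z);return Ro.from_matrix(np.c_[x,np.cross(z,x),z])
def plan(p,R,P,Q):
    "numbers for going from pose p,R to P,Q"
    l=R.inv().apply(P-p)/.4; r=(R.inv()*Q).as_rotvec()/1.5
    print("lin",l.round(4).tolist(),"rot",r.round(4).tolist(),"dist %.3f ang %.1f"%(np.linalg.norm(P-p),np.degrees((R.inv()*Q).magnitude())))
def row(p,R,lin,rot): return p+R.apply(np.array(lin)*.4), R*Ro.from_rotvec(np.array(rot)*1.5)
def tilt(th,s=1): # fingers pointing down, leaning th deg to +podx
    a=np.radians(th);return tool(XD*np.sin(a)-Z*np.cos(a),s*YD)
E
python3 - <<'E'
from h import *
import plant;print([x for x in dir(plant) if x[0]!='_'])
s=plant.read_state();R=rq(s["eef_rot"]);p=s["tcp_pos"];print(R.as_matrix().round(3))
c=load("wrist0");cam=-c["R"].T@c["t"];print("cam in tool",R.inv().apply(cam-p), "cam fwd in tool",R.inv().apply(c["R"][2]))
for sg in(1,-1):
    Q=tilt(45,sg);print(sg,"camdir world",Q.apply([0,1,0])); 
    tip=LIP-XD*.04+Z*.12; plan(p,R,tip-Q.as_matrix()[:,0]*.173,Q); print(tip-Q.as_matrix()[:,0]*.173)
E
```

```text
['PlanningError', 'camera', 'camera_params', 'close_job', 'read_state']
[[-0.001 -0.895  0.445]
 [-0.001  0.445  0.895]
 [-1.    -0.    -0.002]]
cam in tool [0.03119012 0.07108367 0.00073523] cam fwd in tool [ 9.60142207e-01 -2.79511969e-01 -3.58844395e-05]
1 camdir world [ 0.14855876 -0.69131792 -0.70711373]
lin [0.4058, -1.8405, -1.1728] rot [-1.4033, -0.5819, -0.281] dist 0.888 ang 132.8
[ 0.72840517 -0.18870835  0.24232827]
-1 camdir world [-0.14855876  0.69131792  0.70711373]
lin [0.4058, -1.8405, -1.1728] rot [0.566, -0.2355, 0.4878] dist 0.888 ang 67.3
[ 0.72840517 -0.18870835  0.24232827]
```

jog_arm --commands '[{"gripper": -1, "linear": [0.1, -0.92, -0.59], "rot": [0.28, -0.12, 0.24]}, {"gripper": -1, "linear": [0.1, -0.92, -0.59], "rot": [0.28, -0.12, 0.24]}, {"gripper": -1, "linear": [0.1, -0.92, -0.59], "rot": [0.28, -0.12, 0.24]}, {"gripper": -1, "linear": [0.1, -0.92, -0.59], "rot": [0.28, -0.12, 0.24]}, {"gripper": -1, "linear": [0.1, -0.92, -0.59], "rot": [0.28, -0.12, 0.24]}, {"gripper": -1, "linear": [0.1, -0.92, -0.59], "rot": [0.28, -0.12, 0.24]}, {"gripper": -1, "linear": [0.1, -0.92, -0.59], "rot": [0.28, -0.12, 0.24]}, {"gripper": -1, "linear": [0.1, -0.92, -0.59], "rot": [0.28, -0.12, 0.24]}]'

```text
t: 1.15
tcp_pos: [0.5051, 0.1786, 0.3639]
eef_rot: [0.642, -0.09, 0.667, 0.368]
ft_force: [-0.6, 0.5, 0.6]
width: 0.0
```

```bash
cat > nx.py <<'E'
import sys
from h import *
import plant
s=plant.read_state();R=rq(s["eef_rot"]);p=s["tcp_pos"]
def st():
    print("t",s["t"],"tcp",p.round(4),"x",R.as_matrix()[:,0].round(3),"z",R.as_matrix()[:,2].round(3),"tip",(p+R.apply([.173,0,0])).round(4),"w",round(s["width"],3),"F",s["ft_force"].round(2),"q",s["joints"].round(2))
def goto(tip,Q,L=.173): plan(p,R,tip-Q.apply([L,0,0]),Q)
E
python3 - <<'E'
from nx import *
st();goto(LIP-XD*.04+Z*.12,tilt(45,-1))
E
```

```text
t 1.15 tcp [0.5051 0.1786 0.3639] x [-0.16   0.352 -0.922] z [0.79  0.606 0.095] tip [0.4775 0.2395 0.2043] w 0.0 F [-0.61  0.52  0.58] q [-0.51  0.25  0.29  1.68 -0.47  1.33  0.59]
lin [-0.1319, -1.0995, -0.1446] rot [0.282, -0.112, 0.2478] dist 0.447 ang 33.7
```

jog_arm --commands '[{"gripper": -1, "linear": [-0.12, -0.99, -0.13], "rot": [0.28, -0.11, 0.25]}, {"gripper": -1, "linear": [-0.12, -0.99, -0.13], "rot": [0.28, -0.11, 0.25]}, {"gripper": -1, "linear": [-0.12, -0.99, -0.13], "rot": [0.28, -0.11, 0.25]}, {"gripper": -1, "linear": [-0.12, -0.99, -0.13], "rot": [0.28, -0.11, 0.25]}, {"gripper": -1, "linear": [-0.12, -0.99, -0.13], "rot": [0.28, -0.11, 0.25]}, {"gripper": -1, "linear": [-0.12, -0.99, -0.13], "rot": [0.28, -0.11, 0.25]}, {"gripper": -1, "linear": [-0.12, -0.99, -0.13], "rot": [0.28, -0.11, 0.25]}, {"gripper": -1, "linear": [-0.12, -0.99, -0.13], "rot": [0.28, -0.11, 0.25]}]'

```text
t: 2.15
tcp_pos: [0.7072, -0.1461, 0.252]
eef_rot: [0.617, 0.199, 0.68, 0.343]
ft_force: [0.4, 0.4, -0.2]
width: 0.002
```

Run:
```python
from nx import *
st();goto(LIP-XD*.025+Z*.07,tilt(45,-1));goto(LIP-XD*.035+Z*.045,tilt(45,-1))
for n in("wrist","side"):
    c=plant.camera_params(n);np.savez(f"pics/{n}1.npz",**c)
    im,d=plant.camera(n);cv2.imwrite(f"pics/{n}1.png",im)
```

```text
t 2.15 tcp [ 0.7072 -0.1461  0.252 ] x [-0.16   0.693 -0.703] z [ 0.975  0.221 -0.004] tip [ 0.6794 -0.0262  0.1304] w 0.002 F [ 0.42  0.43 -0.18] q [ 0.11  0.91  0.41  1.05 -0.92  1.78  0.75]
lin [0.0491, -0.1608, 0.0292] rot [0.0033, -0.0075, -0.004] dist 0.068 ang 0.8
lin [0.0753, -0.2229, 0.0292] rot [0.0033, -0.0075, -0.004] dist 0.095 ang 0.8
```

View pics/wrist1.png

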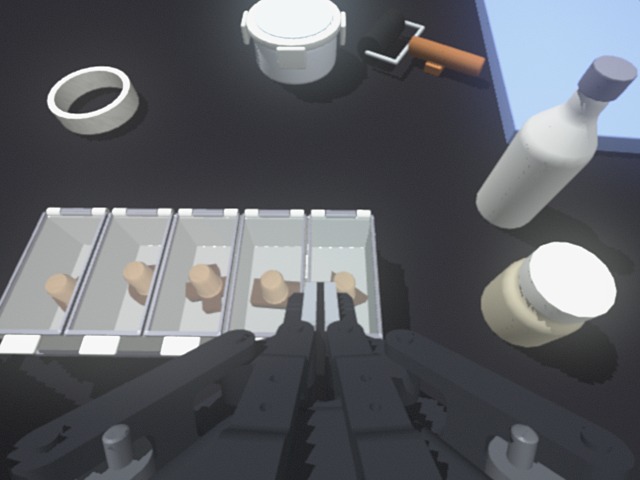

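View pics/side1.png

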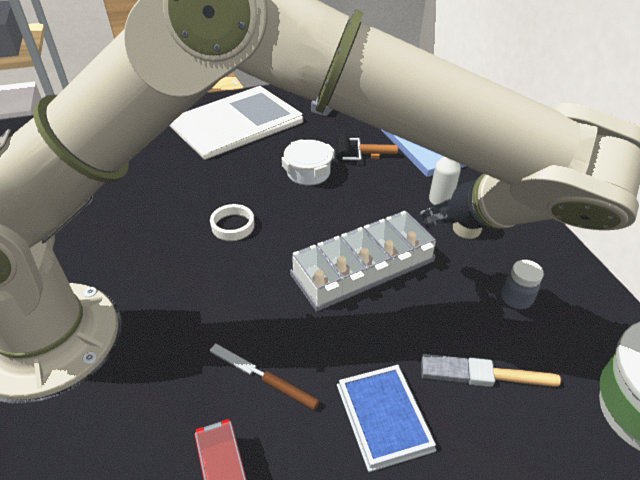

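Wrist view: the tilt was reached, with the closed tips at about (320,285) and lips at (22,344), (100,345), (182,346) for the three near pods. I'll check these against my row model.

```bash
python3 - <<'E'
from nx import *
c=load("wrist1")
print("tip px",proj(c,[p+R.apply([L,0,0]) for L in(.155,.173,.18)]).round(1))
for i in range(5): print(i,proj(c,[LIP+YD*.0525*i+Z*.056, HINGE+YD*.0525*i+Z*.056, HINGE+YD*(.0525*i+.026)+Z*.053]).round(1).tolist())
print("far corner",proj(c,[HINGE-YD*.026+Z*.053, LIP+XD*.006-YD*.026+Z*.053]).round(1))
print("handle top",ray(c,[(344,279)],.048))
E
python3 -c "
import cv2
im=cv2.imread('pics/wrist1.png')
cv2.imwrite('pics/w1c.png',cv2.resize(im[200:370,0:400],None,fx=2,fy=2,interpolation=2))"
```

```text
tip px [[320.7 313. ]
 [320.6 293.6]
 [320.6 287.2]]
0 [[341.2, 350.1], [338.7, 215.6], [305.7, 217.4]]
1 [[259.0, 349.2], [271.8, 215.1], [239.5, 216.9]]
2 [[177.2, 348.3], [205.1, 214.6], [173.6, 216.5]]
3 [[95.7, 347.4], [138.6, 214.1], [107.9, 216.0]]
4 [[14.5, 346.6], [72.4, 213.7], [42.4, 215.5]]
far corner [[371.5 217.9]
 [380.7 341.9]]
handle top [[0.68672464 0.0215544  0.048     ]]
```

View pics/w1c.png

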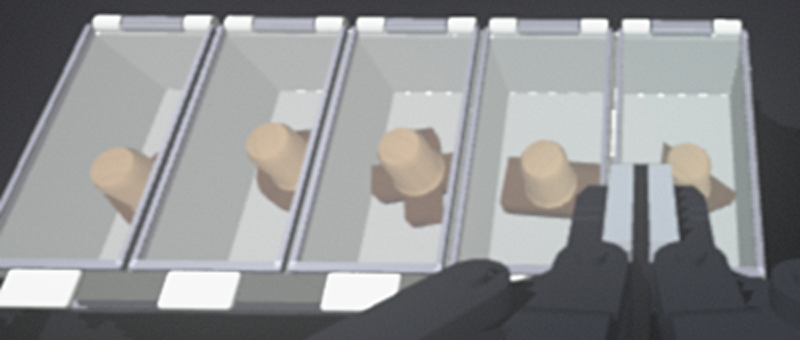

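```bash
sed -i 's/^LIP=.*; HINGE/LIP=np.array([.6955,-.028,0]); HINGE/' h.py
python3 - <<'E'
from nx import *
c=load("wrist1")
for L in(.165,.173,.180,.186): print(L,proj(c,[p+R.apply([L,y,z]) for y,z in((.011,0),(-.011,0),(.011,.014))]).round(1).tolist())
im,d=cv2.imread("pics/wrist1.png"),None
E
python3 - <<'E'
import sys;sys.path.insert(0,'.')
from nx import *
im,d=plant.camera("wrist");c=plant.camera_params("wrist")
K=c["intrinsics"]
for v in range(278,300,2):
    r=[]
    for u in(310,331):
        z=d[v,u];X=np.array([(u-K[0,2])/K[0,0]*z,(v-K[1,2])/K[1,1]*z,z]);W=c["R"].T@(X-c["t"]);r.append((R.inv().apply(W-p)*1000).round(0).tolist())
    print(v,r)
E
```

```text
0.165 [[320.6, 278.1], [320.8, 324.3], [353.6, 277.9]]
0.173 [[320.5, 271.1], [320.7, 315.3], [351.9, 270.9]]
0.18 [[320.5, 265.5], [320.7, 308.1], [350.5, 265.3]]
0.186 [[320.5, 261.0], [320.6, 302.4], [349.5, 260.9]]
278 [[258.0, -23.0, -6.0], [257.0, -23.0, 9.0]]
280 [[257.0, -25.0, -6.0], [257.0, -24.0, 9.0]]
282 [[170.0, 12.0, -4.0], [168.0, 13.0, 5.0]]
284 [[167.0, 12.0, -4.0], [168.0, 12.0, 5.0]]
286 [[165.0, 12.0, -4.0], [165.0, 12.0, 5.0]]
288 [[162.0, 13.0, -4.0], [163.0, 12.0, 5.0]]
290 [[161.0, 12.0, -4.0], [161.0, 12.0, 5.0]]
292 [[159.0, 12.0, -4.0], [160.0, 12.0, 5.0]]
294 [[158.0, 12.0, -4.0], [157.0, 12.0, 5.0]]
296 [[156.0, 12.0, -3.0], [155.0, 12.0, 5.0]]
298 [[153.0, 12.0, -3.0], [153.0, 13.0, 5.0]]
```

The shut tips are at 172 mm with their edge at tool y +12 mm, so I'll plan the approach and the lid arc with that corner as the contact.

```bash
cat >> nx.py <<'E'
C=np.array([.172,.0115,0]); O=LIP+XD*.054   # pod origin (xy)
def P(px,z,py=0): return O+XD*px+YD*py+Z*z
def corner(): 
    w=p+R.apply(C);d=w-O;return (d@XD,d@YD,w[2])
def gc(X,Q): plan(p,R,X-Q.apply(C),Q)
E
python3 - <<'E'
from nx import *
st();print(corner());Q=tilt(45,-1)
for a in((-.088,.085),(-.080,.040),(-.053,.040)): gc(P(*a),Q)
E
```

```text
t 2.3 tcp [ 0.7073 -0.1425  0.2549] x [-0.161  0.694 -0.702] z [ 0.974  0.226 -0.   ] tip [ 0.6795 -0.0225  0.1334] w -0.002 F [-0.6   0.34 -0.03] q [ 0.11  0.91  0.41  1.05 -0.92  1.78  0.75]
(np.float64(-0.03793658196341865), np.float64(0.01463068938255398), np.float64(0.142312481609982))
lin [0.0109, -0.1873, 0.0294] rot [0.0073, -0.0077, -0.0046] dist 0.076 ang 1.0
lin [0.1042, -0.2534, 0.0298] rot [0.0073, -0.0077, -0.0046] dist 0.110 ang 1.0
lin [0.1522, -0.206, 0.0308] rot [0.0073, -0.0077, -0.0046] dist 0.103 ang 1.0
```

jog_arm --commands '[{"gripper": -1, "linear": [0.011, -0.187, 0.029], "rot": [0.007, -0.008, -0.005]}, {"gripper": -1, "linear": [0.011, -0.187, 0.029], "rot": [0.007, -0.008, -0.005]}, {"gripper": -1, "linear": [0.104, -0.253, 0.03], "rot": [0.007, -0.008, -0.005]}, {"gripper": -1, "linear": [0.104, -0.253, 0.03], "rot": [0.007, -0.008, -0.005]}, {"gripper": -1, "linear": [0.104, -0.253, 0.03], "rot": [0.007, -0.008, -0.005]}, {"gripper": -1, "linear": [0.104, -0.253, 0.03], "rot": [0.007, -0.008, -0.005]}]'

```text
t: 3.05
tcp_pos: [0.7289, -0.1819, 0.1566]
eef_rot: [0.623, 0.199, 0.677, 0.337]
ft_force: [0.7, -0.6, -0.2]
width: 0.003
```

Run:
```python
from nx import *
st();print(corner());Q=tilt(45,-1)
c=plant.camera_params("wrist");np.savez("pics/wrist2.npz",**c)
im,d=plant.camera("wrist");cv2.imwrite("pics/wrist2.png",im)
im,d=plant.camera("side");cv2.imwrite("pics/side2.png",cv2.resize(im[180:320,300:480],None,fx=4,fy=4))
print(proj(c,[P(-.054,.056)]),proj(c,[P(-.060,.056,y) for y in(-.012,.012)]))
gc(P(-.070,.040),Q)
gc(P(-.053,.040),Q)
H=np.array([.048,.053])
for a in(0,8,16,25,35,45,60,75,90,105,118):
    t=np.radians(a);e=np.array([-np.cos(t),np.sin(t)])
    X=H+.108*e+(np.array([.008,-.008]) if a<45 else -.0113*e)
    if a>45:X=H+.0967*e
    print(a,X.round(3),end=' ');gc(P(*X),Q)
```

```text
t 3.05 tcp [ 0.7289 -0.1819  0.1566] x [-0.145  0.69  -0.71 ] z [0.978 0.209 0.004] tip [ 0.7038 -0.0626  0.0339] w 0.003 F [ 0.72 -0.61 -0.2 ] q [ 0.17  1.08  0.4   0.96 -0.94  1.72  0.81]
(np.float64(-0.08213234537435214), np.float64(-0.000832890120934595), np.float64(0.04267553735399947))
[[317.31228502 209.58158668]] [[344.45604154 220.99461146]
 [290.08293428 220.93307515]]
lin [0.0262, 0.0153, -0.0008] rot [0.0013, 0.0022, 0.0024] dist 0.012 ang 0.3
lin [0.0562, 0.0454, -0.0008] rot [0.0013, 0.0022, 0.0024] dist 0.029 ang 0.3
0 [-0.052  0.045] lin [0.049, 0.056, -0.0008] rot [0.0013, 0.0022, 0.0024] dist 0.030 ang 0.3
8 [-0.051  0.06 ] lin [0.0242, 0.0843, -0.0006] rot [0.0013, 0.0022, 0.0024] dist 0.035 ang 0.3
16 [-0.048  0.075] lin [0.0036, 0.1159, -0.0005] rot [0.0013, 0.0022, 0.0024] dist 0.046 ang 0.3
25 [-0.042  0.091] lin [-0.0141, 0.1543, -0.0004] rot [0.0013, 0.0022, 0.0024] dist 0.062 ang 0.3
35 [-0.032  0.107] lin [-0.0264, 0.1998, -0.0002] rot [0.0013, 0.0022, 0.0024] dist 0.081 ang 0.3
45 [-0.02   0.121] lin [-0.0308, 0.2466, -0.0001] rot [0.0013, 0.0022, 0.0024] dist 0.099 ang 0.3
60 [-0.     0.137] lin [-0.0227, 0.3092, -0.0] rot [0.0013, 0.0022, 0.0024] dist 0.124 ang 0.3
75 [0.023 0.146] lin [0.0012, 0.3676, 0.0] rot [0.0013, 0.0022, 0.0024] dist 0.147 ang 0.3
90 [0.048 0.15 ] lin [0.0394, 0.4178, -0.0] rot [0.0013, 0.0022, 0.0024] dist 0.168 ang 0.3
105 [0.073 0.146] lin [0.0894, 0.4564, -0.0001] rot [0.0013, 0.0022, 0.0024] dist 0.186 ang 0.3
118 [0.093 0.138] lin [0.1395, 0.4784, -0.0002] rot [0.0013, 0.0022, 0.0024] dist 0.199 ang 0.3
```

View pics/wrist2.png

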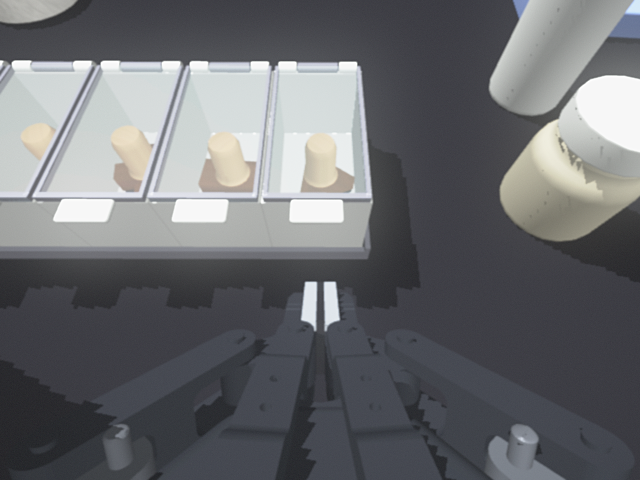

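View pics/side2.png

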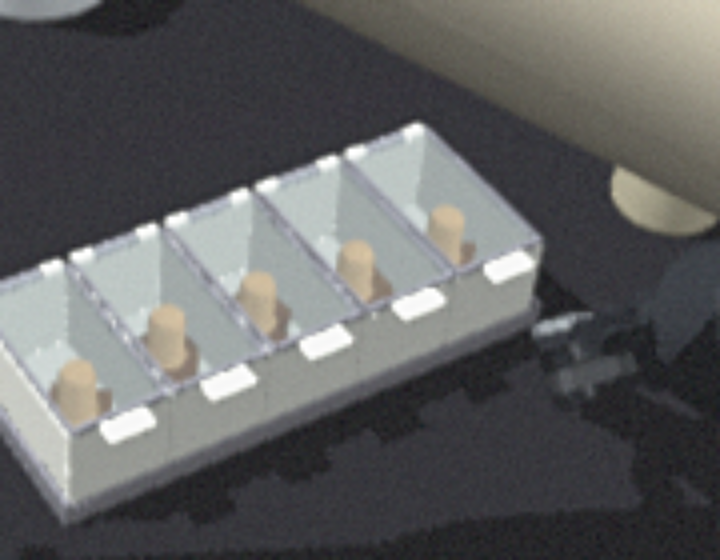

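The lip is at wrist (317,211), predicted (317,210), and the fingers are in line with it. I'll go under it and start the arc.

jog_arm --commands '[{"gripper": -1, "linear": [0.045, 0.034, 0], "rot": [0, 0, 0]}, {"gripper": -1, "linear": [0.056, 0.045, 0], "rot": [0, 0, 0]}, {"gripper": -1, "linear": [0.049, 0.056, 0], "rot": [0, 0, 0]}, {"gripper": -1, "linear": [0.024, 0.084, 0], "rot": [0, 0, 0]}, {"gripper": -1, "linear": [0.004, 0.116, 0], "rot": [0, 0, 0]}, {"gripper": -1, "linear": [-0.014, 0.154, 0], "rot": [0, 0, 0]}, {"gripper": -1, "linear": [-0.026, 0.2, 0], "rot": [0, 0, 0]}, {"gripper": -1, "linear": [-0.031, 0.247, 0], "rot": [0, 0, 0]}]'

```text
t: 4.15
tcp_pos: [0.7153, -0.1213, 0.2335]
eef_rot: [0.622, 0.2, 0.678, 0.337]
ft_force: [0.3, 0.5, -0.8]
width: -0.003
```

Run:
```python
from nx import *
st();print(corner());Q=tilt(45,-1)
im,d=plant.camera("side");cv2.imwrite("pics/side3.png",cv2.resize(im[130:320,280:500],None,fx=3,fy=3))
H=np.array([.048,.053])
for a in(60,75,90,105,118):
    t=np.radians(a);e=np.array([-np.cos(t),np.sin(t)]);X=H+.0967*e
    print(a,X.round(3),end=' ');gc(P(*X),Q)
```

```text
t 4.15 tcp [ 0.7153 -0.1213  0.2335] x [-0.146  0.69  -0.708] z [0.978 0.208 0.001] tip [ 0.6899 -0.0019  0.1109] w -0.003 F [ 0.3   0.5  -0.82] q [ 0.08  0.92  0.4   1.08 -0.94  1.72  0.74]
(np.float64(-0.019879157647912742), np.float64(-3.8885989901668236e-05), np.float64(0.11976480595059974))
60 [-0.     0.137] lin [0.0044, 0.0637, 0.0007] rot [-0.0003, 0.0013, 0.0013] dist 0.026 ang 0.2
75 [0.023 0.146] lin [0.0285, 0.1221, 0.0006] rot [-0.0003, 0.0013, 0.0013] dist 0.050 ang 0.2
90 [0.048 0.15 ] lin [0.0668, 0.1722, 0.0005] rot [-0.0003, 0.0013, 0.0013] dist 0.074 ang 0.2
105 [0.073 0.146] lin [0.1168, 0.2107, 0.0004] rot [-0.0003, 0.0013, 0.0013] dist 0.096 ang 0.2
118 [0.093 0.138] lin [0.1669, 0.2326, 0.0003] rot [-0.0003, 0.0013, 0.0013] dist 0.115 ang 0.2
```

View pics/side3.png

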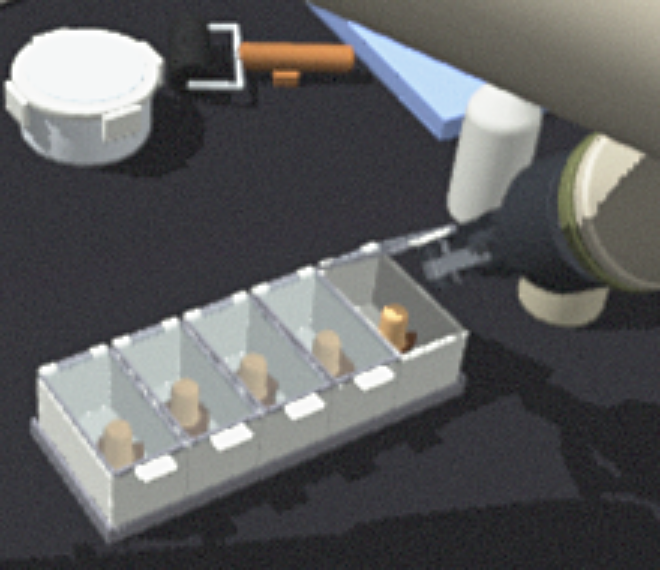

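The triangle lid is up on the finger at about 45° and the other four are shut. I'll push it past upright.

jog_arm --commands '[{"gripper": -1, "linear": [0.004, 0.064, 0], "rot": [0, 0, 0]}, {"gripper": -1, "linear": [0.028, 0.122, 0], "rot": [0, 0, 0]}, {"gripper": -1, "linear": [0.067, 0.172, 0], "rot": [0, 0, 0]}, {"gripper": -1, "linear": [0.117, 0.21, 0], "rot": [0, 0, 0]}, {"gripper": -1, "linear": [0.167, 0.232, 0], "rot": [0, 0, 0]}, {"gripper": -1, "linear": [0.167, 0.232, 0], "rot": [0, 0, 0]}, {"gripper": -1, "linear": [0.1, 0.232, 0], "rot": [0, 0, 0]}, {"gripper": -1, "linear": [0.0, 0.232, 0], "rot": [0, 0, 0]}]'

```text
t: 5.2
tcp_pos: [0.7015, -0.0584, 0.2969]
eef_rot: [0.621, 0.2, 0.679, 0.337]
ft_force: [0.5, 0.6, 0.2]
width: -0.0
```

Run:
```python
from nx import *
st();print(corner())
c=plant.camera_params("wrist");np.savez("pics/wrist4.npz",**c)
im,d=plant.camera("wrist");cv2.imwrite("pics/wrist4.png",im)
im,d=plant.camera("side");cv2.imwrite("pics/side4.png",cv2.resize(im[130:320,280:500],None,fx=3,fy=3))
```

```text
t 5.2 tcp [ 0.7015 -0.0584  0.2969] x [-0.149  0.69  -0.708] z [ 0.978  0.209 -0.002] tip [0.6757 0.061  0.1744] w -0.0 F [0.49 0.57 0.19] q [-0.01  0.8   0.4   1.15 -0.94  1.72  0.64]
(np.float64(0.044589621391619455), np.float64(0.0005949385731224138), np.float64(0.18321848424538328))
```

View pics/side4.png

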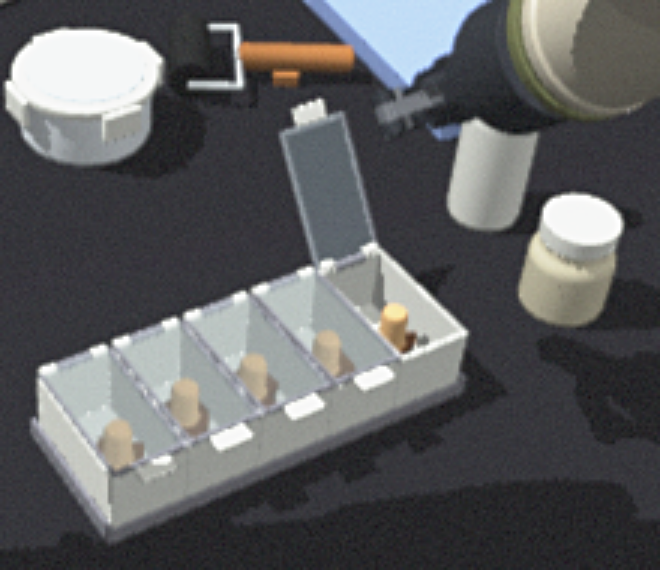

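View pics/wrist4.png

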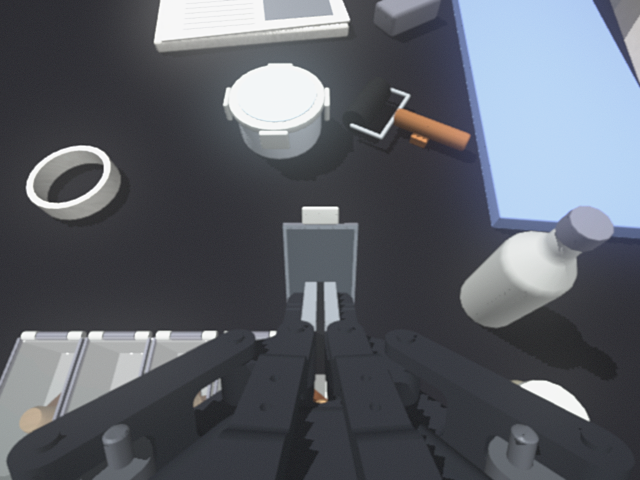

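The lid stands open at its stop, and the other four are shut. Next I'll hover vertically over the stamp, jaws along pod x and partly open.

```bash
cat >> h.py <<'E'
DOWN=tool(-Z,XD)
E
python3 - <<'E'
from nx import *
plan(p,R,np.array([.686,.0205,.293]),DOWN)
E
```

```text
lin [0.164, 0.1388, 0.0031] rot [-0.9931, 0.4093, -0.4025] dist 0.086 ang 98.6
```

jog_arm --commands '[{"gripper": 0.1, "linear": [0.16, 0.14, 0], "rot": [-0.99, 0.41, -0.4]}, {"gripper": 0.1, "linear": [0.16, 0.14, 0], "rot": [-0.99, 0.41, -0.4]}, {"gripper": 0.1, "linear": [0.16, 0.14, 0], "rot": [-0.99, 0.41, -0.4]}, {"gripper": 0.1, "linear": [0.16, 0.14, 0], "rot": [-0.99, 0.41, -0.4]}, {"gripper": 0.1, "linear": [0.16, 0.14, 0], "rot": [-0.99, 0.41, -0.4]}, {"gripper": 0.1, "linear": [0.16, 0.14, 0], "rot": [-0.99, 0.41, -0.4]}, {"gripper": 0.1, "linear": [0.16, 0.14, 0], "rot": [-0.99, 0.41, -0.4]}, {"gripper": 0.1, "linear": [0.16, 0.14, 0], "rot": [-0.99, 0.41, -0.4]}]'

```text
t: 6.3
tcp_pos: [0.684, 0.0245, 0.291]
eef_rot: [0.486, -0.467, 0.496, 0.548]
ft_force: [-1.1, -0.1, -0.3]
width: 0.553
```

Run:
```python
from nx import *
st()
plan(p,R,np.array([.686,.0205,.293]),DOWN)
```

```text
t 6.3 tcp [0.684  0.0245 0.291 ] x [-0.092  0.069 -0.993] z [-0.029  0.997  0.072] tip [0.668  0.0365 0.1191] w 0.553 F [-1.05 -0.06 -0.27] q [-0.29  0.64  0.36  1.29 -0.28  1.35  1.7 ]
lin [-0.0062, -0.0042, -0.0098] rot [-0.1195, 0.0535, -0.0555] dist 0.005 ang 12.2
```

jog_arm --commands '[{"gripper": 0.1, "linear": [-0.006, -0.004, -0.01], "rot": [-0.12, 0.053, -0.055]}, {"gripper": 0.1, "linear": [-0.006, -0.004, -0.01], "rot": [-0.12, 0.053, -0.055]}, {"gripper": 0.1, "linear": [-0.006, -0.004, -0.01], "rot": [-0.12, 0.053, -0.055]}, {"gripper": 0.1, "linear": [-0.006, -0.004, -0.01], "rot": [-0.12, 0.053, -0.055]}]'

```text
t: 6.8
tcp_pos: [0.6858, 0.0206, 0.2931]
eef_rot: [0.446, -0.547, 0.446, 0.55]
ft_force: [-0.2, 0.2, -0.2]
width: 0.551
```

Run:
```python
from nx import *
st()
c=plant.camera_params("wrist");np.savez("pics/wrist5.npz",**c)
im,d=plant.camera("wrist");cv2.imwrite("pics/wrist5.png",im);np.save("pics/wrist5d.npy",d)
for X in((.686,.0205,.048),): print(proj(c,[X]))
print("tips",proj(c,[p+R.apply([.17,0,z]) for z in(-.024,0,.024)]))
```

```text
t 6.8 tcp [0.6858 0.0206 0.2931] x [-0.004  0.004 -1.   ] z [-0.203  0.979  0.004] tip [0.6852 0.0213 0.1201] w 0.551 F [-0.22  0.21 -0.18] q [-0.3   0.6   0.35  1.34 -0.21  1.24  1.84]
[[317.13678378 252.02437343]]
tips [[265.05610294 303.18526906]
 [318.48525209 303.17984558]
 [371.91967535 303.17442155]]
```

View pics/wrist5.png

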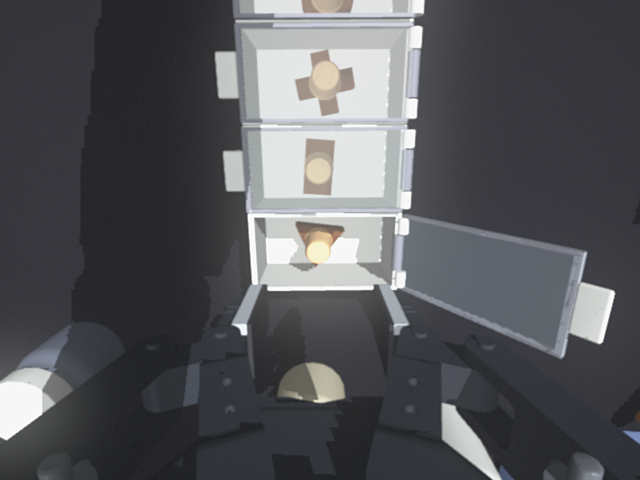

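The handle top is at wrist (318,252), predicted (317,252), centred between the fingers. I'll narrow the jaws and descend.

Run:
```python
from nx import *
plan(p,R,np.array([.6862,.0207,.25]),DOWN)
plan(p,R,np.array([.6862,.0207,.200]),DOWN)
```

```text
lin [0.108, -0.001, -0.0005] rot [-0.0043, 0.0028, -0.0018] dist 0.043 ang 0.5
lin [0.233, -0.0014, -0.001] rot [-0.0043, 0.0028, -0.0018] dist 0.093 ang 0.5
```

jog_arm --commands '[{"gripper": -0.25, "linear": [0.1, -0.001, 0], "rot": [-0.004, 0.003, -0.002]}, {"gripper": -0.25, "linear": [0.1, -0.001, 0], "rot": [-0.004, 0.003, -0.002]}, {"gripper": -0.25, "linear": [0.1, -0.001, 0], "rot": [-0.004, 0.003, -0.002]}, {"gripper": -0.25, "linear": [0.14, -0.001, 0], "rot": [-0.004, 0.003, -0.002]}, {"gripper": -0.25, "linear": [0.18, -0.001, -0.001], "rot": [-0.004, 0.003, -0.002]}, {"gripper": -0.25, "linear": [0.22, -0.001, -0.001], "rot": [-0.004, 0.003, -0.002]}, {"gripper": -0.25, "linear": [0.233, -0.001, -0.001], "rot": [-0.004, 0.003, -0.002]}, {"gripper": -0.25, "linear": [0.233, -0.001, -0.001], "rot": [-0.004, 0.003, -0.002]}]'

```text
t: 7.85
tcp_pos: [0.686, 0.021, 0.1997]
eef_rot: [-0.444, 0.551, -0.444, -0.55]
ft_force: [0.5, -0.2, 0.5]
width: 0.376
```

Run:
```python
from nx import *
st()
im,d=plant.camera("wrist");cv2.imwrite("pics/wrist6.png",im)
```

```text
t 7.85 tcp [0.686  0.021  0.1997] x [ 0.001 -0.001 -1.   ] z [-0.212  0.977 -0.001] tip [0.6861 0.0208 0.0267] w 0.376 F [ 0.46 -0.21  0.54] q [-0.29  0.69  0.33  1.42 -0.23  1.07  1.86]
```

View pics/wrist6.png

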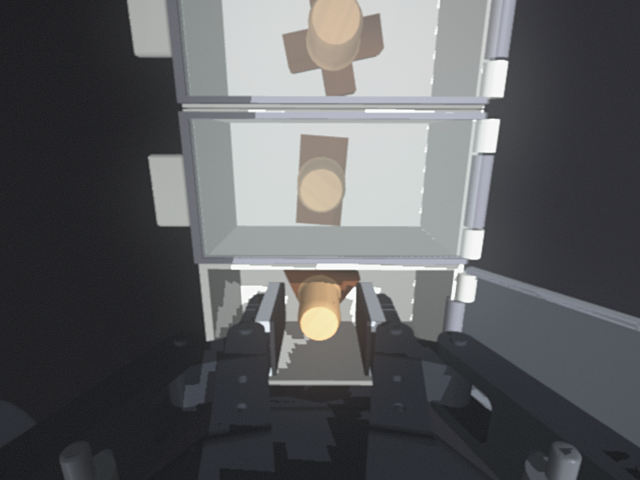

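The handle sits centred between the pads at (319,322). Closing at 30 N.

jog_arm --commands '[{"gripper": -1, "linear": [0, 0, 0], "rot": [0, 0, 0]}, {"gripper": -1, "linear": [0, 0, 0], "rot": [0, 0, 0]}, {"gripper": -1, "linear": [0, 0, 0], "rot": [0, 0, 0]}, {"gripper": -1, "linear": [0, 0, 0], "rot": [0, 0, 0]}, {"gripper": -1, "linear": [-0.05, 0, 0], "rot": [0, 0, 0]}, {"gripper": -1, "linear": [-0.15, 0, 0], "rot": [0, 0, 0]}, {"gripper": -1, "linear": [-0.25, 0, 0], "rot": [0, 0, 0]}, {"gripper": -1, "linear": [-0.25, 0, 0], "rot": [0, 0, 0]}]' --force 30

```text
t: 8.9
tcp_pos: [0.687, 0.0207, 0.3061]
eef_rot: [-0.446, 0.553, -0.442, -0.548]
ft_force: [-0.2, 1.0, -0.5]
width: 0.196
```

Run:
```python
from nx import *
st()
for n in("wrist","side"):
    c=plant.camera_params(n);np.savez(f"pics/{n}7.npz",**c)
    im,d=plant.camera(n);cv2.imwrite(f"pics/{n}7.png",im)
print(proj(load("wrist7"),[p+R.apply([.155,0,0])]))
plan(p,R,np.array([.5,-.306,.30]),DOWN)
```

```text
t 8.9 tcp [0.687  0.0207 0.3061] x [ 0.01 -0.   -1.  ] z [-0.212  0.977 -0.002] tip [0.6887 0.0207 0.1331] w 0.196 F [-0.15  0.98 -0.49] q [-0.3   0.59  0.35  1.33 -0.2   1.25  1.84]
[[318.28929195 320.26487966]]
lin [0.0109, 0.63, -0.6993] rot [0.0011, -0.0015, 0.0063] dist 0.377 ang 0.6
```

View pics/wrist7.png

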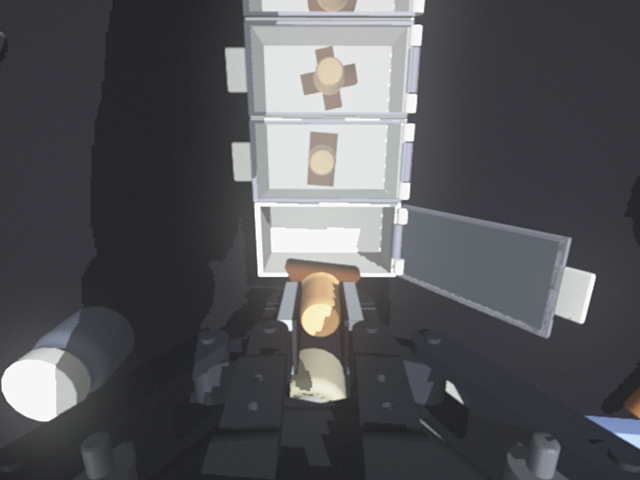

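View pics/side7.png

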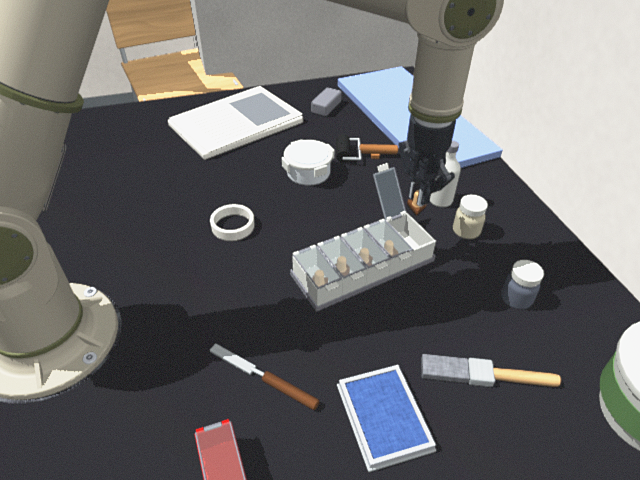

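The triangular stamp is held and clear of the pod. Its lid is open and the others are shut. Moving over to the pad.

jog_arm --commands '[{"gripper": -1, "linear": [0.01, 0.13, -0.14], "rot": [0, -0.001, 0.006]}, {"gripper": -1, "linear": [0.01, 0.25, -0.28], "rot": [0, -0.001, 0.006]}, {"gripper": -1, "linear": [0.01, 0.36, -0.4], "rot": [0, -0.001, 0.006]}, {"gripper": -1, "linear": [0.01, 0.46, -0.51], "rot": [0, -0.001, 0.006]}, {"gripper": -1, "linear": [0.01, 0.56, -0.62], "rot": [0, -0.001, 0.006]}, {"gripper": -1, "linear": [0.01, 0.63, -0.7], "rot": [0, -0.001, 0.006]}, {"gripper": -1, "linear": [0.01, 0.63, -0.7], "rot": [0, -0.001, 0.006]}, {"gripper": -1, "linear": [0.01, 0.63, -0.7], "rot": [0, -0.001, 0.006]}]'

```text
t: 10.0
tcp_pos: [0.4986, -0.3058, 0.2954]
eef_rot: [0.442, -0.548, 0.446, 0.553]
ft_force: [0.6, 0.4, -0.3]
width: 0.192
```

Run:
```python
from nx import *
st()
for n in("wrist","side","top"):
    c=plant.camera_params(n);np.savez(f"pics/{n}8.npz",**c)
    im,d=plant.camera(n);cv2.imwrite(f"pics/{n}8.png",im)
c=load("wrist8")
im=cv2.imread("pics/wrist8.png");h=cv2.cvtColor(im,cv2.COLOR_BGR2HSV)
print("felt pred",proj(c,[(.5,-.306,.016)]),"corners",proj(c,[(.5+a,-.306+b,.016) for a in(-.044,.044) for b in(-.064,.064)]).tolist())
s8=cv2.imread("pics/side8.png");cv2.imwrite("pics/side8c.png",cv2.resize(s8[200:470,280:480],None,fx=3,fy=2.2*1.36))
plan(p,R,np.array([.5,-.305,.225]),DOWN)
```

```text
t 10.0 tcp [ 0.4986 -0.3058  0.2954] x [-0.009  0.    -1.   ] z [-0.211  0.977  0.002] tip [ 0.4971 -0.3058  0.1224] w 0.192 F [ 0.55  0.45 -0.28] q [ 0.13  0.4   0.47  1.65 -0.19  1.15  2.43]
felt pred [[317.78336271 241.33349073]] corners [[243.13846064876006, 165.5072189006018], [415.13729531421654, 202.82115794642573], [226.17873121845395, 277.57145213013666], [384.0517163391731, 308.6506424380759]]
lin [0.1759, -0.0053, 0.0009] rot [0.0006, 0.0013, -0.0059] dist 0.070 ang 0.5
```

View pics/wrist8.png

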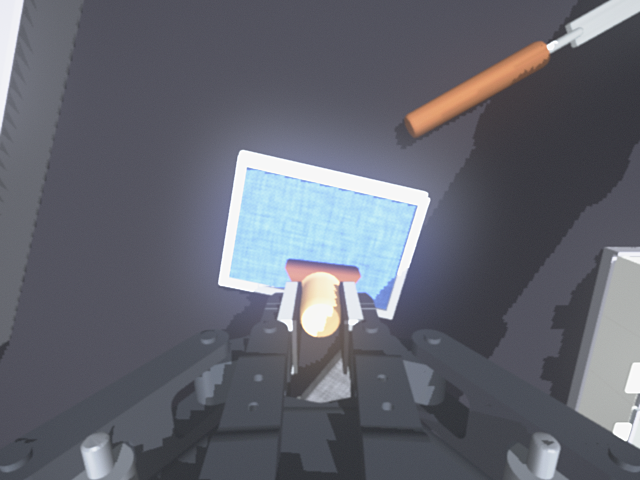

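View pics/side8.png

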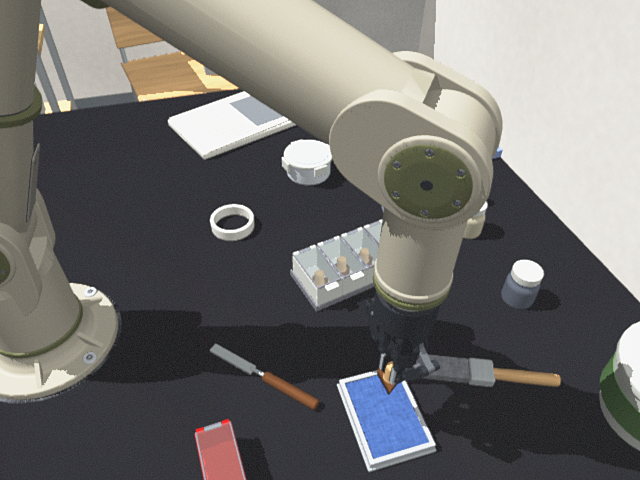

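Predicted felt corners match the view within about 4 px, and the stamp hangs upright over the felt. Descending.

jog_arm --commands '[{"gripper": -1, "linear": [0.08, -0.003, 0.001], "rot": [0, 0.001, -0.006]}, {"gripper": -1, "linear": [0.14, -0.005, 0.001], "rot": [0, 0.001, -0.006]}, {"gripper": -1, "linear": [0.18, -0.005, 0.001], "rot": [0, 0.001, -0.006]}, {"gripper": -1, "linear": [0.195, -0.005, 0.001], "rot": [0, 0.001, -0.006]}, {"gripper": -1, "linear": [0.2, -0.005, 0.001], "rot": [0, 0.001, -0.006]}, {"gripper": -1, "linear": [0.2, -0.005, 0.001], "rot": [0, 0.001, -0.006]}]'

```text
t: 10.9
tcp_pos: [0.5006, -0.3054, 0.217]
eef_rot: [-0.444, 0.551, -0.444, -0.549]
ft_force: [0.0, 0.1, 0.7]
width: 0.194
```

Run:
```python
from nx import *
st()
for n in("wrist","side"):
    c=plant.camera_params(n);np.savez(f"pics/{n}9.npz",**c)
    im,d=plant.camera(n);cv2.imwrite(f"pics/{n}9.png",im)
s8=cv2.imread("pics/side9.png");cv2.imwrite("pics/side9c.png",cv2.resize(s8[330:470,320:460],None,fx=4,fy=4,interpolation=2))
plan(p,R,np.array([.5,-.305,.209]),DOWN)
```

```text
t 10.9 tcp [ 0.5006 -0.3054  0.217 ] x [ 0.003 -0.001 -1.   ] z [-0.212  0.977 -0.002] tip [ 0.501  -0.3056  0.044 ] w 0.194 F [0.01 0.09 0.68] q [ 0.15  0.49  0.44  1.72 -0.24  0.99  2.47]
lin [0.0199, 0.0012, 0.0014] rot [0.0012, -0.0011, 0.0016] dist 0.008 ang 0.2
```

View pics/wrist9.png

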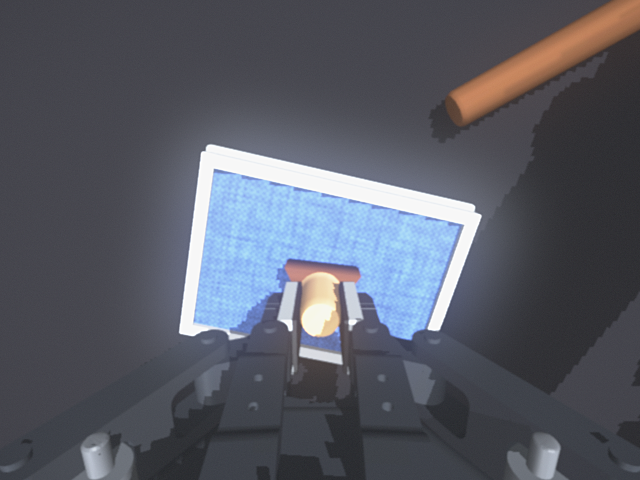

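View pics/side9c.png

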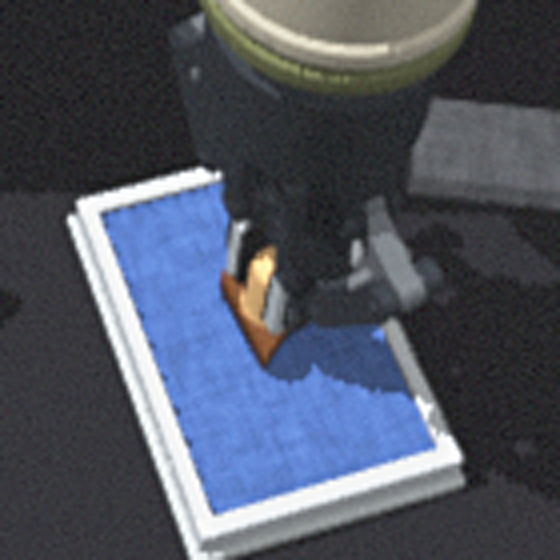

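jog_arm --commands '[{"gripper": -1, "linear": [0.006, 0, 0.001], "rot": [0.001, -0.001, 0.002]}, {"gripper": -1, "linear": [0.01, 0, 0.001], "rot": [0.001, -0.001, 0.002]}, {"gripper": -1, "linear": [0.013, 0, 0.001], "rot": [0.001, -0.001, 0.002]}, {"gripper": -1, "linear": [0.015, 0, 0.001], "rot": [0.001, -0.001, 0.002]}, {"gripper": -1, "linear": [0.017, 0, 0.001], "rot": [0.001, -0.001, 0.002]}, {"gripper": -1, "linear": [0.017, 0, 0.001], "rot": [0.001, -0.001, 0.002]}]'

```text
t: 11.75
tcp_pos: [0.5001, -0.3051, 0.211]
eef_rot: [0.444, -0.55, 0.444, 0.55]
ft_force: [-5.8, 3.0, 15.5]
width: 0.197
```

Run:
```python
from nx import *
st()
```

```text
t 11.75 tcp [ 0.5001 -0.3051  0.211 ] x [-0.001  0.001 -1.   ] z [-0.21   0.978  0.001] tip [ 0.5   -0.305  0.038] w 0.197 F [-5.75  3.   15.47] q [ 0.16  0.5   0.44  1.72 -0.25  0.98  2.47]
```

Contact at the expected height with 15 N. I'll ease off a touch before letting go.

jog_arm --commands '[{"gripper": -1, "linear": [-0.002, 0, 0], "rot": [0, 0, 0]}, {"gripper": -1, "linear": [-0.002, 0, 0], "rot": [0, 0, 0]}]'

```text
t: 12.0
tcp_pos: [0.5002, -0.305, 0.211]
eef_rot: [0.444, -0.55, 0.445, 0.55]
ft_force: [-3.5, 1.7, 9.1]
width: 0.193
```

Run:
```python
from nx import *
st()
im,d=plant.camera("side");cv2.imwrite("pics/s10.png",cv2.resize(im[330:470,320:460],None,fx=4,fy=4,interpolation=2))
```

```text
t 12.0 tcp [ 0.5002 -0.305   0.211 ] x [-0.001  0.    -1.   ] z [-0.21   0.978  0.001] tip [ 0.5    -0.3049  0.038 ] w 0.193 F [-3.51  1.72  9.05] q [ 0.16  0.5   0.44  1.72 -0.25  0.98  2.47]
```

View pics/s10.png

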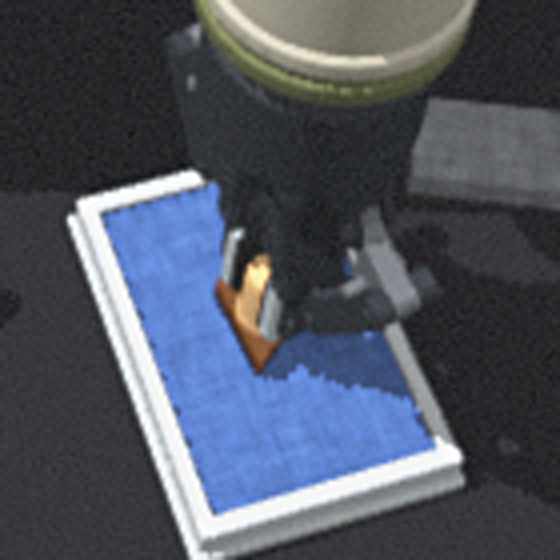

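jog_arm --commands '[{"gripper": -1, "linear": [-0.002, 0, 0], "rot": [0, 0, 0]}, {"gripper": -1, "linear": [-0.002, 0, 0], "rot": [0, 0, 0]}, {"gripper": -0.3, "linear": [-0.002, 0, 0], "rot": [0, 0, 0]}, {"gripper": -0.3, "linear": [-0.002, 0, 0], "rot": [0, 0, 0]}, {"gripper": -0.3, "linear": [-0.002, 0, 0], "rot": [0, 0, 0]}, {"gripper": -0.3, "linear": [-0.002, 0, 0], "rot": [0, 0, 0]}, {"gripper": -0.3, "linear": [-0.002, 0, 0], "rot": [0, 0, 0]}]'

```text
t: 12.92
tcp_pos: [0.5002, -0.3049, 0.2111]
eef_rot: [0.444, -0.55, 0.445, 0.551]
ft_force: [-0.7, 0.9, -0.6]
width: 0.351
```

Run:
```python
from nx import *
st()
im,d=plant.camera("wrist");cv2.imwrite("pics/w11.png",im)
```

```text
t 12.925 tcp [ 0.5002 -0.3049  0.2111] x [-0.002  0.    -1.   ] z [-0.21   0.978  0.   ] tip [ 0.4999 -0.3049  0.0381] w 0.351 F [-0.74  0.86 -0.58] q [ 0.16  0.5   0.44  1.72 -0.25  0.98  2.47]
```

View pics/w11.png

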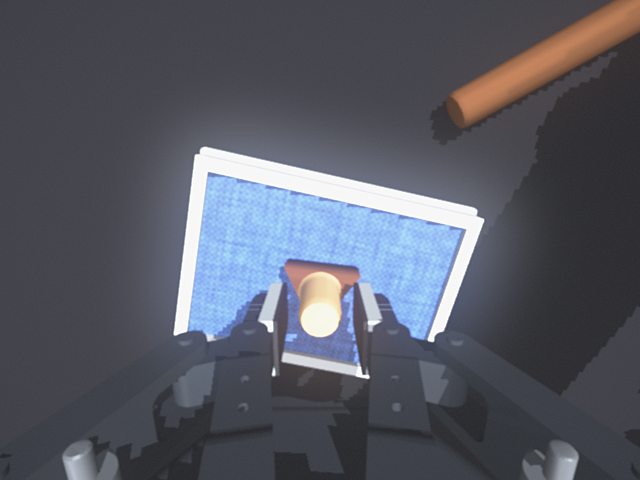

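The stamp is free and upright between the open pads at (320,300). Rising straight up, then away.

jog_arm --commands '[{"gripper": -0.3, "linear": [-0.05, 0, 0], "rot": [0, 0, 0]}, {"gripper": -0.3, "linear": [-0.15, 0, 0], "rot": [0, 0, 0]}, {"gripper": -0.3, "linear": [-0.3, 0, 0], "rot": [0, 0, 0]}, {"gripper": -0.3, "linear": [-0.4, 0.0, 0], "rot": [0, 0, 0]}, {"gripper": -0.3, "linear": [-0.4, 0.25, -0.1], "rot": [0, 0, 0]}, {"gripper": -0.3, "linear": [-0.4, 0.25, -0.1], "rot": [0, 0, 0]}, {"gripper": -0.3, "linear": [-0.4, 0.25, -0.1], "rot": [0, 0, 0]}, {"gripper": -0.3, "linear": [-0.4, 0.25, -0.1], "rot": [0, 0, 0]}]'

```text
t: 13.98
tcp_pos: [0.4115, -0.3647, 0.3713]
eef_rot: [0.444, -0.55, 0.444, 0.551]
ft_force: [-0.6, -0.7, 0.2]
width: 0.352
```

Run:
```python
from nx import *
st()
o=[]
for n in("side","top","wrist"):
    c=plant.camera_params(n);im,d=plant.camera(n);np.savez(f"pics/{n}12.npz",**c);cv2.imwrite(f"pics/{n}12.png",im)
c=load("wrist12");print(proj(c,[(.5,-.305,.058)]))
```

```text
t 13.975 tcp [ 0.4115 -0.3647  0.3713] x [-0.001  0.001 -1.   ] z [-0.211  0.978  0.001] tip [ 0.4113 -0.3646  0.1983] w 0.352 F [-0.64 -0.73  0.19] q [ 0.22  0.26  0.54  1.65 -0.14  1.27  2.57]
[[360.89427158 328.5128986 ]]
```

View pics/wrist12.png

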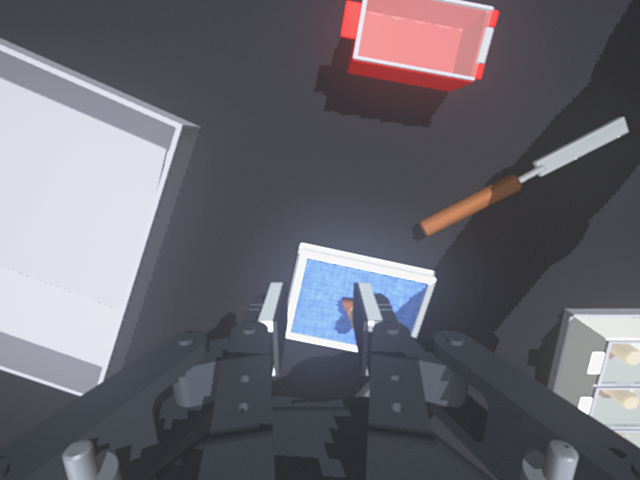

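View pics/side12.png

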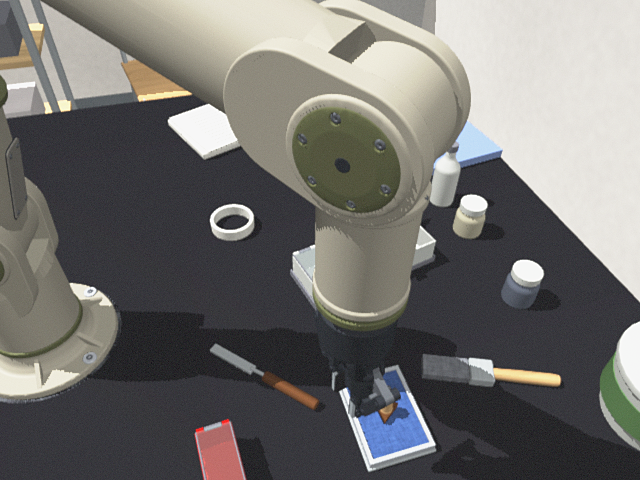

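View pics/top12.png

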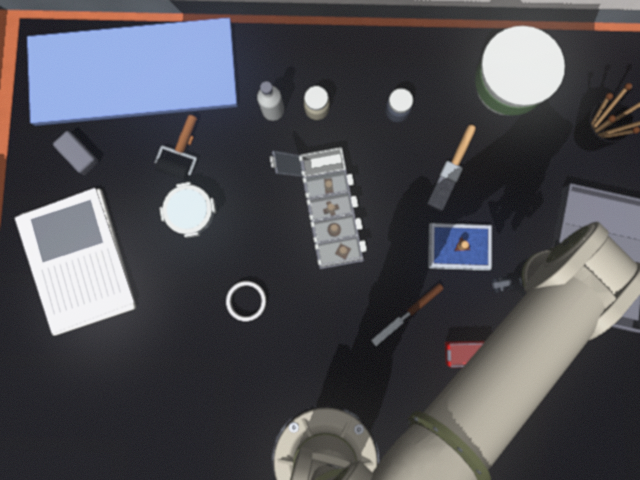

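Run:
```python
from h import *
im=cv2.imread("pics/top12.png")
a=cv2.resize(im[215:280,420:505],None,fx=6,fy=6,interpolation=2);b=cv2.resize(im[140:275,260:380],None,fx=2.89,fy=2.89,interpolation=2)
cv2.imwrite("pics/f.png",np.hstack([a,b[:390]]))
print(ray(load("top12"),[(464,245)],.058))
```

```text
[[ 0.49675192 -0.30430332  0.058     ]]
```

View pics/f.png

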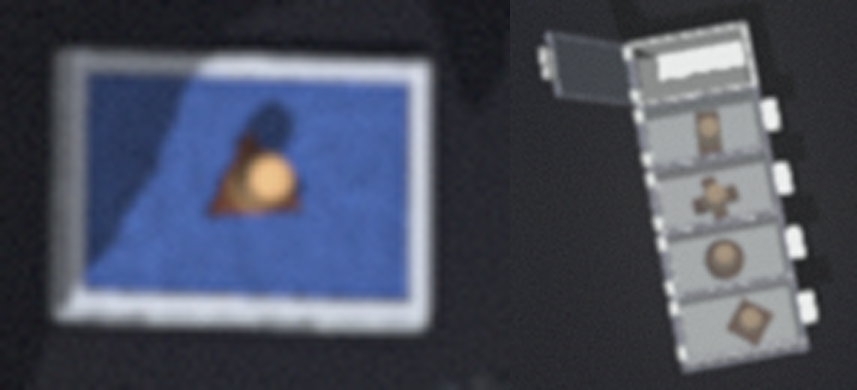

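The stamp stands upright, with its whole outline well inside the felt. Its own lid is open, and the other four lids and stamps are unchanged. Handing in.

```bash
python3 -c "
from plant import *
print(close_job())"
```

```text
the job is handed in; nothing more can be done
None
```

The triangular stamp is on the felt, handle up and released, and the job is handed in at about 14 s of the 54 s allowed.

I lifted the lid of the farthest pod (the triangle's) by its lip with the closed, tilted fingertips and pushed it past upright. I then took the stamp by its handle, set it down near the middle of the felt and backed the arm away.

**Last checks:**
- **Stamp:** the top picture shows it upright with its whole outline inside the felt. Its handle is at about (0.497, -0.304), against a felt centre of about (0.500, -0.306).
- **Lids and other stamps:** the triangle's lid stands open at its stop. The other four lids are shut and their stamps look unmoved.
- **Rest of the table:** the tub, tape, brush and knife look undisturbed.
- **Forces:** after letting go, the wrist force was near zero.

**What was less than ideal:**
- The stamp met the felt with about 15 N, so I eased off before opening the jaws; the force still read about 9 N partway through.
- The cameras disagreed by 2–3 mm on positions, within what the task allowed.
- The arm partly hid the stamp in the final side view, so the final upright check rests mainly on the top picture. The wrist view also showed the stamp upright at release.

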